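Scan the sample pot and take its reading with the pen probe

ROBOT

A 6-joint arm with a two-finger parallel gripper is mounted at the origin on the work surface. World frame = base frame: x ahead of the robot, y to its left, z up, the work surface at z = 0. Lengths are in m, angles in rad, forces in N, time in s.
With the tool pointing down it reaches from about 0.375 to 0.9 m from the base axis. Payload 3.1 kg.
Tool frame: the origin (TCP) lies at the very end of the fingers, on their centre line; the grasp point (between the pads) lies 19 mm behind it (manip.pinch_z is the distance from the TCP to the grasp point, in m); z points along the fingers, y is the line along which they close (so a half turn about z gives the same grasp; the last joint's range is limited). The gripper opens to 85 mm and grips with 20 to 120 N. Pads are 22 mm wide; open, the fingers measure 114 mm over their backs; the gripper's body (76 mm by 85 mm) begins 54 mm behind the grasp point. The pads swing forward as they close: fully open they stand 13 mm farther back than shut.
Start: joints at [1.067, 0.527, 1.433, -0, 1.181, -0.178], TCP at [0.2, 0.592, 0.201] pointing down, gripper open.
Joint ranges: [-3.08, 3.08], [-0.75, 2.2], [0.22, 2.44], [-1.43, 4.57], [0, 2.65], [-2.85, 2.85]. Speed limits (rad/s): [2.79, 2.79, 3.14, 3.14, 3.14, 3.14].

INTERFACE

Orientations are given as a unit quaternion [x, y, z, w].
In Python, from station import manip gives the robot as it stands.
- The arm moves only by the tool servo_tool, never from a script. Its argument "commands" is one flat list of numbers, 7 for each row, row after row: the shift along the tool's x, y, z each as a share of 500 mm, from -1 to 1, then the turn, a rotation vector about the tool's x, y, z each as a share of 360 degrees, from -1 to 1, then the opening, from -1 (shut) to 1 (fully open). In form: [dx, dy, dz, rx, ry, rz, claw, dx, dy, dz, rx, ry, rz, claw, ...]. A call has 1 to 12 rows; each row shifts and turns the commanded pose from where the row before left it, along the tool's axes as they then stand; what a row does not reach is not made up. A row lasts 1/12 s, in which the tool goes at most 41.7 mm and 7.16 degrees, less where a joint would pass 70% of its speed; a pose out of reach is approached as far as the arm can. A call with a number of a shift or a turn outside -1 to 1 is refused whole. A call with a gripper value outside its range is refused whole. The fingers move at their own pace and stop on an object; "force" is the grip in N (left out, the last holds). Time passes only in rows, so rows that do not move let the fingers close. It gives the time, the measured TCP pose, the force, the opening and the grip force at its end, in the units of the state.
- manip.sense(): the state, without advancing time (a new reading comes with each control period).
- manip.snapshot(name): name is "scene" or "top"; returns a dict with "img" (480x640x3 uint8, red, green, blue), "mtx" (3x3 intrinsics, pixels), "world_to_cam" (4x4, takes a point from world to camera coordinates). Camera axes: x right, y up, looking along -z (the intrinsics and any distortion apply to the point x, -y, -z); pixel columns grow to the right and rows downward; lengths in m; the calibration is good to about 2 mm. A picture is of the moment at which its call begins. There is no depth.
- manip.sign_off(): hands the job in; it is judged then, once.
Trained networks look in a picture, given as the dict that the camera call returned (one of the last four; its "shot" number tells which), for a name from the list of things; names that differ only in an ending like _2 or _b are one class to them, and where a whole thing is asked for, a point or a joint stands for the part that bears it (a point fixed in the world has none). Each returns a list of dicts, best first, with "conf" (0 to 1); they miss things now and then, are a little off and sometimes report something else, mostly with a low value. They report only what shows in the picture. A call takes as long as a camera call. They do not tell look-alikes from the thing itself.
- manip.look_for(picture, query): "box" ([left, top, width, height] in pixels, round what is visible of it).
- manip.silhouettes(picture, query): "pixels" (480x640 bool, what is visible of it) and "box" ([left, top, width, height] in pixels, round what is visible of it).
The state is a dict: "t": time; "q": joint angles; "qd": joint speeds; "tau": joint torques, N m; "tcp_pos": TCP position; "tool_rot": TCP orientation; "force": force on the tool from outside, world axes, zero at the start; "ft_torque": the same for the moment, N m; "finger_gap": opening from 0.0 (shut) to 1.0 (fully open); "gripper_force": force on a finger pad.
Only numpy, scipy, OpenCV 4.12 (cv2) and the standard library are available. Lean on these libraries where they do the work, as an engineer would, in place of code of your own. Each camera call takes 0.05 s, during which the arm holds its last target. There are 200 camera calls.

TASK

Turn the blue sample pot so that its barcode label squarely faces the reader's window, and leave it standing upright in the middle of the reader's pad. Then take the orange pen probe from its slanted stand, dip its black tip about half way down into the pot for a second without pressing on the pot, and put the probe back in its stand, tip down as you found it. Leave the other things on the bench alone.

Things in the scene. Friction and masses are not known exactly. Their poses are not given: they have to be found in the camera images.
- pot: Loose open straight-sided blue plastic sample pot, 60 mm outer diameter, 80 mm tall, wall 4 mm, floor 5 mm, 140 g. Origin at the centre of its underside, z up; its +x axis points out through the middle of its white barcode label (31 mm wide, 50 mm tall). A white tab, 18 mm wide, on the rim stands over the label's middle.
- pot_label (a point): Middle of the pot's label on the outer wall, 30 mm from the pot's axis along its +x, 40 mm up.
- reader: Fixed label reader: black base plate 215 x 100 x 6 mm (x -55 to 160 mm) with a grey yellow-ringed pad, 67 mm across, for the pot, and a white block 60 x 80 mm, top 96 mm above the bench, whose black window with red line looks at the pad; red light bar on top. Origin on the bench under the pad's centre, z up; +x points from the pad to the block, whose near face is at 85 mm.
- reader_window (a point): Centre of the reader's window, 85 mm along +x from the pad's centre, 48 mm above the bench.
- pad (a point): Centre of the pad's upper face, 6 mm above the bench, where the pot stands.
- probe: Loose round orange pen probe, 160 mm long, 80 g: black tip shaft 12 mm in diameter for the first 55 mm, then a 22 mm orange body up to the black-banded top. Origin at the very tip, z along the probe to its top. It rests in the cradle, tip down; the part from 110 to 160 mm along z sticks out of the cradle's upper end: grip it there.
- cradle: Aluminium V trough on a fixed grey stand, leaning 30 degrees from vertical, upper end towards the robot. Origin: middle of the foot plate's upper face, where the probe's tip rests, 30 mm above the bench. z runs up the resting probe's axis, x square out of the open side (away from the robot and up), y level. The V's plates, on the -x side, end at z = 110 mm and reach 17 mm either side in y.
- amber_bottle: Bystander: amber reagent bottle with black cap, 72 mm in diameter, 150 mm tall; origin at the centre of its underside.
- tube_rack: Bystander: blue tube rack 120 x 85 x 35 mm with capped tubes standing 10 mm proud; origin at the centre of its underside.
- tip_box: Bystander: green box 120 x 80 x 50 mm; origin at the centre of its underside.
- vial: Bystander: small clear vial with white cap, 28 mm in diameter, 50 mm tall; origin at the centre of its underside.
Not all that is in view belongs to the job. Of the things that look like the probe, the middle-sized one is meant.

How it is judged:
By the outcome, as a careful person would: the job done as asked, in the order asked, and still so for the second after the job is handed in, with the robot touching nothing.
It also fails if it takes over 64 s, if anything falls off the work surface, if the arm or the gripper's body presses on something with over 40 N, if the wrist force passes 120 N, or if a joint passes its speed limit or range.

## Working session

There is one attempt and no reset: what is moved stays moved. The work goes in short steps, Python scripts to look and compute and a tool call to move; the robot and the scene stay as the last step left them, time stands still between calls to the robot, and variables do not carry over. Pictures are saved under pics/ and viewed, at most 10 in all, crops included, and the job is handed in when it is done.

Besides the shell and the picture viewer there is one more tool, called after "Emit:" as a command line: name --argument value ..., lists and objects as JSON in quotes. servo_tool: Moves the arm, as the interface text tells. Its arguments: {"type":"object","properties":{"commands":{"type":"array"},"force":{"type":"number"}},"required":["commands"]}

```bash
mkdir -p pics; ls; python3 - <<'E'
from station import manip
import cv2,pickle,numpy as np
S={}
for n in("scene","top"):
    s=manip.snapshot(n);S[n]=s
    cv2.imwrite(f"pics/{n}0.png",s["img"][:,:,::-1])
    print(n,s["mtx"].tolist(),np.round(s["world_to_cam"],4).tolist(),[k for k in s])
    for q in("pot","reader","probe","cradle","pot_label"):
        for d in manip.look_for(s,q)[:4]: print(q,round(d["conf"],2),np.round(d["box"]).tolist())
pickle.dump(S,open("s0.pkl","wb"))
print(manip.sense())
E
```

```text
pics
scene [[504.6286944281084, 0.0, 320.26973737173046], [0.0, 504.6286944281084, 235.87976624222307], [0.0, 0.0, 1.0]] [[0.6807, 0.7324, -0.0145, -0.3755], [-0.5346, 0.5102, 0.6738, 0.2383], [0.5008, -0.4509, 0.7388, -1.3678], [0.0, 0.0, 0.0, 1.0]] ['img', 'mtx', 'world_to_cam', 'shot']
pot 0.81 [402.0, 201.0, 29.0, 49.0]
reader 0.96 [380.0, 176.0, 96.0, 85.0]
probe 0.83 [239.0, 268.0, 53.0, 69.0]
probe 0.69 [150.0, 238.0, 100.0, 24.0]
probe 0.67 [299.0, 272.0, 58.0, 10.0]
cradle 0.58 [254.0, 288.0, 45.0, 63.0]
pot_label 0.89 [401.0, 203.0, 31.0, 47.0]
top [[580.3356954463077, 0.0, 322.87227039524856], [0.0, 580.3356954463077, 246.66792542718008], [0.0, 0.0, 1.0]] [[0.0181, -0.9998, -0.0007, 0.0378], [0.9899, 0.0178, 0.1404, -0.5479], [-0.1403, -0.0032, 0.9901, -1.1818], [0.0, 0.0, 0.0, 1.0]] ['img', 'mtx', 'world_to_cam', 'shot']
pot 0.8 [237.0, 181.0, 33.0, 35.0]
reader 0.64 [178.0, 168.0, 104.0, 63.0]
probe 0.91 [382.0, 306.0, 92.0, 61.0]
probe 0.63 [431.0, 195.0, 31.0, 29.0]
probe 0.55 [331.0, 205.0, 46.0, 42.0]
cradle 0.56 [424.0, 187.0, 32.0, 23.0]
pot_label 0.68 [237.0, 180.0, 34.0, 35.0]
{'t': 0.6, 'q': array([ 1.06651655e+00,  5.27502026e-01,  1.43267975e+00, -4.40792807e-06,
        1.18138440e+00, -1.78483864e-01]), 'qd': array([-2.08029104e-04, -1.49398282e-03, -1.70112739e-05,  1.74986861e-03,
        2.42083209e-03,  4.75537513e-04]), 'tau': array([-7.79856582e-04, -4.42046070e+01, -1.78326452e+01, -2.55404584e-04,
        1.05942367e-03,  4.69241286e-06]), 'tcp_pos': array([0.1999999 , 0.59212901, 0.20081561]), 'tool_rot': array([1.62177648e-01, 9.86761577e-01, 1.17915107e-05, 6.35327227e-06]), 'force': array([-0.46787755, -0.15437189,  0.25611529]), 'ft_torque': array([-0.01266572,  0.02610985,  0.0061704 ]), 'gripper_force': 0.0, 'finger_gap': 0.9964187322357912}
```

View pics/scene0.png

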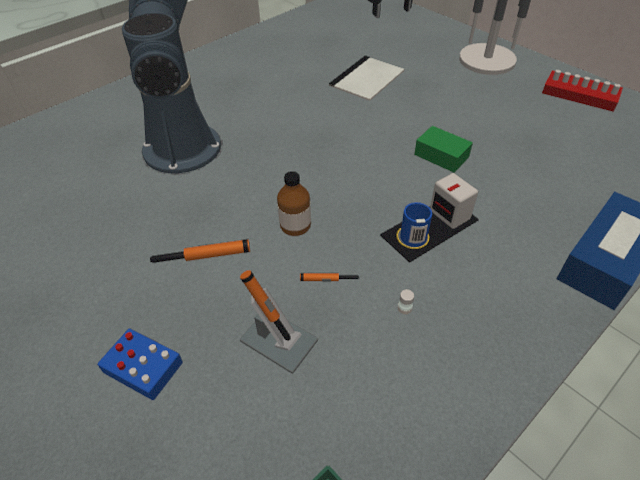

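View pics/top0.png

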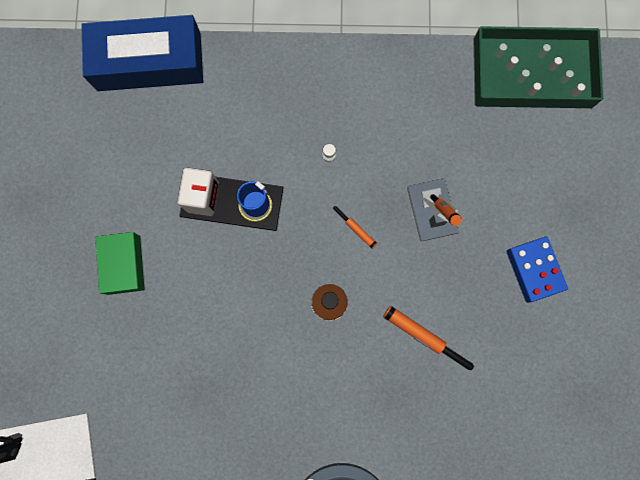

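Probe look-alikes in the scene view are the large one lying at (200,250), the small one lying at (330,277), and the middle-sized one in the stand at (262,295). In the top view they are at (430,338), (355,227) and (447,210). I choose the one in the stand. The pot stands on the reader's pad at scene (417,225), with its label turned away from the window. Next I'll check this in a close crop.

```bash
python3 - <<'E'
import pickle,cv2,numpy as np
S=pickle.load(open("s0.pkl","rb"))
def c(n,x,y,w=100,h=75): return cv2.resize(S[n]["img"][y:y+h,x:x+w,::-1],(400,300),interpolation=cv2.INTER_CUBIC)
im=np.vstack([np.hstack([c("scene",378,175),c("top",182,162)]),np.hstack([c("scene",230,263,120,90),c("top",395,165)])])
cv2.imwrite("pics/crop0.png",im)
E
```

```text
(no output)
```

View pics/crop0.png

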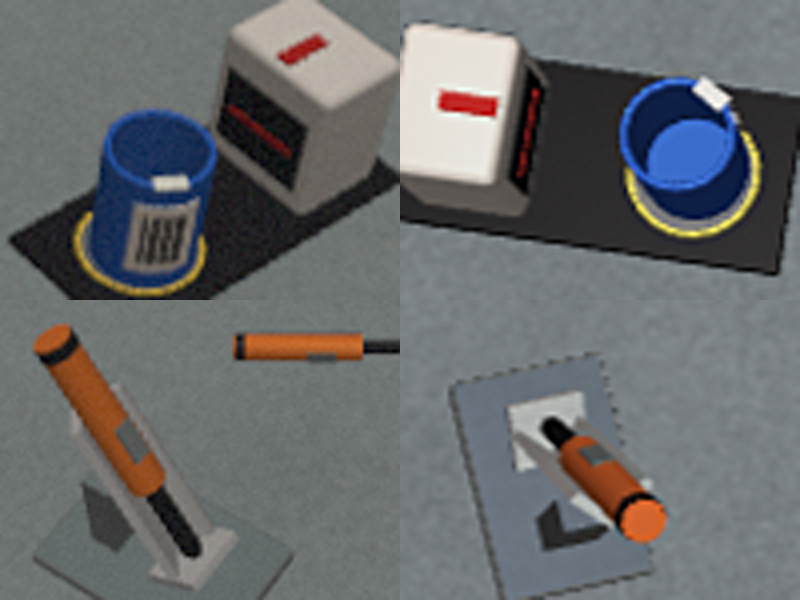

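```bash
cat > h.py <<'E'
import numpy as np,cv2,pickle
from scipy.optimize import minimize
from scipy.spatial.transform import Rotation as R
def proj(s,P):
    P=np.atleast_2d(P);c=P@s["world_to_cam"][:3,:3].T+s["world_to_cam"][:3,3]
    return np.c_[s["mtx"][0,0]*c[:,0]/-c[:,2]+s["mtx"][0,2],s["mtx"][1,1]*-c[:,1]/-c[:,2]+s["mtx"][1,2]]
def box(x0,x1,y0,y1,z0,z1): return np.array([[x,y,z] for x in(x0,x1) for y in(y0,y1) for z in(z0,z1)])
def cyl(r,z0,z1,n=40):
    a=np.linspace(0,2*np.pi,n,endpoint=False)
    return np.vstack([np.c_[r*np.cos(a),r*np.sin(a),0*a+z] for z in(z0,z1)])
def render(s,parts,roi,k=4):
    x0,y0,w,h=roi;m=np.zeros((h*k,w*k),np.uint8)
    for P in parts:
        uv=(proj(s,P)-[x0-.5,y0-.5])*k-.5
        hull=cv2.convexHull(uv.astype(np.float32))
        cv2.fillConvexPoly(m,np.round(hull*16).astype(np.int32),1,shift=4)
    return cv2.resize(m.astype(np.float32),(w,h),interpolation=cv2.INTER_AREA)
def fit(masks,model,x0,step):
    """masks: list of (snap,roi,mask roi)"""
    f=lambda p:sum(((render(s,model(p),roi)-m)**2).sum() for s,roi,m in masks)
    for k in(1,.3):
        n=len(x0);sx=np.vstack([x0,x0+np.diag(step)*k])
        r=minimize(f,x0,method="Nelder-Mead",options=dict(initial_simplex=sx,xatol=1e-5,fatol=.01,maxiter=600));x0=r.x
    return r.x,r.fun,[m.sum() for _,_,m in masks]
def Rz(a): return R.from_euler("z",a).as_matrix()
def pose2(parts,x,y,a): return [P@Rz(a).T+[x,y,0] for P in parts]
READER=[box(-.055,.160,-.05,.05,0,.006),box(.085,.145,-.04,.04,0,.096)]
POT=[cyl(.03,0,.08)]
PROBE=[cyl(.011,.055,.160)]
def axpose(parts,p):  # p: x,y,z tip; ax, ay = direction
    d=np.array([p[3],p[4],0.]);d[2]=np.sqrt(1-d@d)
    r,_=R.align_vectors([d],[[0,0,1.]]);return [P@r.as_matrix().T+p[:3] for P in parts]
def crop(m,roi): x,y,w,h=roi;return m[y:y+h,x:x+w].astype(np.float32)
def sil(manip,s,q,near):
    for d in manip.silhouettes(s,q):
        b=d["box"]
        if b[0]-8<near[0]<b[0]+b[2]+8 and b[1]-8<near[1]<b[1]+b[3]+8: return d["pixels"]
def orange(s,roi,hull=True):
    hsv=cv2.cvtColor(s["img"],cv2.COLOR_RGB2HSV)
    m=crop(((hsv[...,0]<16)&(hsv[...,1]>150)&(hsv[...,2]>60)),roi).astype(np.uint8)
    n,l,st,_=cv2.connectedComponentsWithStats(m);m=(l==1+np.argmax(st[1:,4])).astype(np.uint8)
    if hull:
        h=cv2.convexHull(cv2.findNonZero(m));cv2.fillConvexPoly(m,h,1)
    return m.astype(np.float32)
E
python3 - <<'E'
from station import manip
from h import *
S={n:manip.snapshot(n) for n in("scene","top")}
for n in S:
    pts=proj(S[n],[[.6,0,0]]);print(n,pts)
rs={"scene":(365,160,125,115),"top":(165,155,130,90)}
M=[(S[n],rs[n],crop(sil(manip,S[n],"reader",c)|sil(manip,S[n],"pot",c2),rs[n])) for n,c,c2 in(("scene",(450,200),(417,225)),("top",(195,190),(253,198)))]
# reader + pot together
mod=lambda p:pose2(READER,*p[:3])+pose2(POT,p[3],p[4],0) if 0 else pose2(READER,*p[:3])+[P+[p[3],p[4],.006] for P in POT]
x,f,a=fit(M,mod,np.array([.62,.13,1.5,.62,.13]),[.02,.02,.1,.02,.02]);print("reader",np.round(x,4),f,a)
print([(render(s,mod(x),r)-m).sum() for s,r,m in M])
M2=[(S[n],rs[n],crop(sil(manip,S[n],"pot",c),rs[n])) for n,c in(("scene",(417,225)),("top",(253,198)))]
y,f,a=fit(M2,lambda p:[P+[p[0],p[1],.006] for P in POT],x[3:],[.01,.01]);print("pot",np.round(y,4),f,a)
rp={"scene":(225,255,75,95),"top":(420,180,55,60)}
M3=[(S[n],rp[n],orange(S[n],rp[n])) for n in S]
z,f,a=fit(M3,lambda p:axpose(PROBE,p),np.array([.62,-.19,.03,-.4,-.3]),[.02,.02,.01,.1,.1]);print("probe",np.round(z,4),f,a, np.degrees(np.arccos(np.sqrt(1-z[3]**2-z[4]**2))))
z4,f,a=fit(M3,lambda p:axpose(PROBE,[p[0],p[1],.03,-.5*np.cos(p[2]),-.5*np.sin(p[2])]),np.array([z[0],z[1],np.arctan2(-z[4],-z[3])]),[.02,.02,.1]);print("probe constr",np.round(z4,4),f,a)
# white tab / label
rt={"scene":(400,195,36,60),"top":(232,178,42,42)}
for n in S:
    hsv=cv2.cvtColor(S[n]["img"],cv2.COLOR_RGB2HSV);w=crop((hsv[...,1]<70)&(hsv[...,2]>110),rt[n]).astype(np.uint8)
    w&=crop(cv2.dilate(sil(manip,S[n],"pot",(417,225) if n=="scene" else (253,198)).astype(np.uint8),np.ones((3,3))),rt[n]).astype(np.uint8)
    k,l,st,ce=cv2.connectedComponentsWithStats(w)
    print(n,[(int(st[i,4]),(ce[i]+rt[n][:2]).round(1).tolist()) for i in range(1,k) if st[i,4]>3])
pickle.dump((S,x,y,z,z4),open("fit.pkl","wb"))
E
```

```text
scene [[335.84037027 274.85994718]]
top [[345.15937308 225.56830142]]
reader [0.6419 0.1986 1.4376 0.6457 0.1975] 615.0703125 [np.float32(4153.0), np.float32(4597.0)]
[np.float32(441.5625), np.float32(261.5625)]
pot [0.6453 0.1977] 65.62890625 [np.float32(1111.0), np.float32(902.0)]
probe [ 0.6438 -0.1765  0.0135 -0.2537 -0.1816] 233.2265625 [np.float32(600.0), np.float32(223.0)] 18.178467130760385
probe constr [ 0.6634 -0.1829  0.2613] 257.4140625 [np.float32(600.0), np.float32(223.0)]
scene [(24, [420.4, 202.2]), (4, [406.5, 204.0]), (4, [403.5, 208.5]), (36, [420.2, 220.4]), (77, [418.8, 230.4])]
top [(57, [257.9, 183.9]), (4, [265.5, 191.0]), (35, [251.7, 214.1])]
```

```bash
python3 - <<'E'
from h import *
S,x,y,z,z4=pickle.load(open("fit.pkl","rb"))
rows=[]
def ov(n,parts,roi,mask=None):
    im=cv2.resize(crop(S[n]["img"][:,:,::-1],roi).astype(np.uint8),(400,300),interpolation=cv2.INTER_CUBIC)
    k=np.array([400/roi[2],300/roi[3]])
    for P,c in parts:
        h=cv2.convexHull(((proj(S[n],P)-[roi[0]-.5,roi[1]-.5])*k).astype(np.float32));cv2.polylines(im,[h.astype(np.int32)],True,c,1)
    if mask is not None:
        cs,_=cv2.findContours(cv2.resize(mask,(400,300),interpolation=0).astype(np.uint8),0,1);cv2.drawContours(im,cs,-1,(255,255,0),1)
    return im
G=(0,255,0);M=(255,0,255)
rd=[(P,G) for P in pose2(READER,*x[:3])]+[(P+[y[0],y[1],.006],M) for P in POT]
pr=[(P,G) for P in axpose(PROBE,z)]+[(P,M) for P in axpose(PROBE,[z4[0],z4[1],.03,-.5*np.cos(z4[2]),-.5*np.sin(z4[2])])]
a=(230,260,80,60+30);b=(415,175,60,45+10)
cv2.imwrite("pics/ov0.png",np.vstack([np.hstack([ov("scene",rd,(370,170,120,90)),ov("top",rd,(172,155,120,90))]),np.hstack([ov("scene",pr,a,orange(S["scene"],a)),ov("top",pr,b,orange(S["top"],b))])]))
E
```

```text
(no output)
```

View pics/ov0.png

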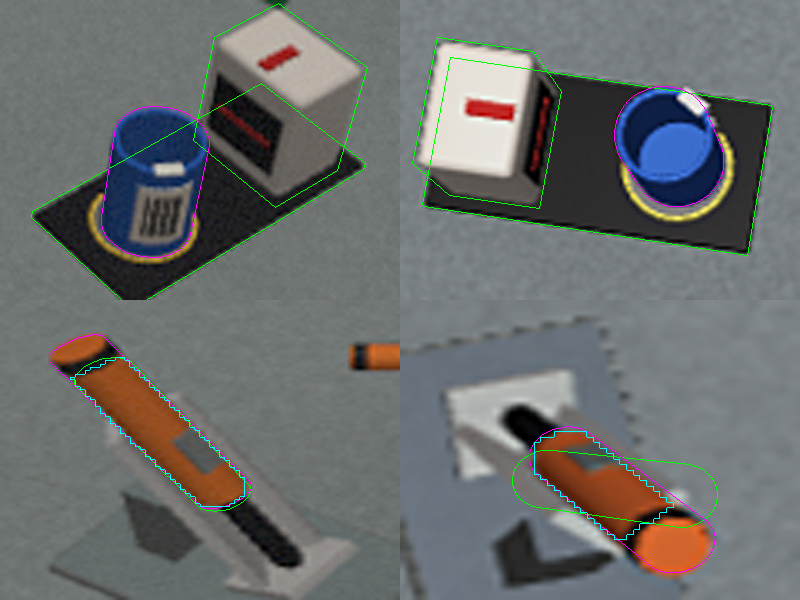

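The overlay shows the constrained probe fit (30° lean) and the reader plate outlines matching well. I'll include the probe's cap in the mask, check the pad ring, and get the label's yaw.

```bash
cat >> h.py <<'E'
def orangeall(s,roi):
    hsv=cv2.cvtColor(s["img"],cv2.COLOR_RGB2HSV)
    m=crop(((hsv[...,0]<16)&(hsv[...,1]>150)&(hsv[...,2]>60)),roi).astype(np.uint8)
    n,l,st,_=cv2.connectedComponentsWithStats(m)
    for i in range(1,n):
        if st[i,4]<12: m[l==i]=0
    cv2.fillConvexPoly(m,cv2.convexHull(cv2.findNonZero(m)),1);return m.astype(np.float32)
def tri(uvs):
    A=[]
    for s,(u,v) in uvs:
        W=s["world_to_cam"];K=s["mtx"];X=np.diag([1,-1,-1])@W[:3];P=K@X
        A+=[u*P[2]-P[0],v*P[2]-P[1]]
    A=np.array(A);sol=np.linalg.lstsq(A[:,:3],-A[:,3],rcond=None)[0];return sol
def T(pos,A,tilt=0):  # tool down, tool x at azimuth A deg, then turned tilt deg about tool y
    M=np.eye(4);a=np.radians(A);x=np.array([np.cos(a),np.sin(a),0]);z=np.array([0,0,-1.])
    M[:3,:3]=np.c_[x,np.cross(z,x),z]@R.from_euler("y",tilt,degrees=True).as_matrix();M[:3,3]=pos;return M
def rows(Tc,Tt,N):
    from scipy.linalg import logm,expm
    D=np.real(expm(np.real(logm(np.linalg.inv(Tc)@Tt))/N))
    return np.round(np.r_[D[:3,3]/.5,R.from_matrix(D[:3,:3]).as_rotvec()/(2*np.pi)],4).tolist()
def cur(manip):
    s=manip.sense();M=np.eye(4);M[:3,:3]=R.from_quat(s["tool_rot"]).as_matrix();M[:3,3]=s["tcp_pos"];return M
def run(Tc,rws):
    for r,n in rws:
        D=np.eye(4);D[:3,3]=np.array(r[:3])*.5;D[:3,:3]=R.from_rotvec(np.array(r[3:6])*2*np.pi).as_matrix()
        for _ in range(n): Tc=Tc@D
    return Tc
E
python3 - <<'E'
from station import manip
from h import *
S,x,y,z,z4=pickle.load(open("fit.pkl","rb"))
rp={"scene":(225,255,75,95),"top":(420,180,55,60)}
M3=[(S[n],rp[n],orangeall(S[n],rp[n])) for n in S]
f4=lambda p:axpose(PROBE,[p[0],p[1],.03,-.5*np.cos(p[2]),-.5*np.sin(p[2])])
z4,f,a=fit(M3,f4,z4,[.01,.01,.1]);print("probe constr",np.round(z4,4),f,a)
z,f,a=fit(M3,lambda p:axpose(PROBE,p),np.array([z4[0],z4[1],.03,-.5*np.cos(z4[2]),-.5*np.sin(z4[2])]),[.005,.005,.005,.03,.03]);print("probe free",np.round(z,4),f)
# yellow ring: bidirectional via distance of yellow pixels from best circle
from scipy.optimize import least_squares
obs=[]
for n,roi in(("scene",(385,195,60,65)),("top",(225,170,60,60))):
    hsv=cv2.cvtColor(S[n]["img"],cv2.COLOR_RGB2HSV);m=crop((abs(hsv[...,0].astype(int)-27)<8)&(hsv[...,1]>90)&(hsv[...,2]>110),roi)
    v,u=np.nonzero(m);obs.append((S[n],np.c_[u+roi[0],v+roi[1]]));print(n,len(u))
def ray(s,uv,h):
    W=s["world_to_cam"];K=s["mtx"];d=np.c_[(uv[:,0]-K[0,2])/K[0,0],-(uv[:,1]-K[1,2])/K[1,1],-np.ones(len(uv))]@W[:3,:3];o=-W[:3,:3].T@W[:3,3]
    return o+d*((h-o[2])/d[:,2])[:,None]
P=np.vstack([ray(s,uv,.006) for s,uv in obs])
r=least_squares(lambda p:np.hypot(P[:,0]-p[0],P[:,1]-p[1])-p[2],[.64,.198,.034],loss="soft_l1",f_scale=.002);print("ring both",r.x.round(4))
for s,uv in obs:
    Q=ray(s,uv,.006);r=least_squares(lambda p:np.hypot(Q[:,0]-p[0],Q[:,1]-p[1])-.034,[.64,.198]);print("ring",r.x.round(4))
t=tri([(S["scene"],(420.4,202.2)),(S["top"],(257.9,183.9))]);print("tab",t.round(4),np.degrees(np.arctan2(t[1]-y[1],t[0]-y[0])))
l=ray(S["scene"],np.array([[419.5,226.]]),.046)
# label yaw by projecting label centre for candidate yaw
for a in range(-70,0,10):
    c=np.radians(a);print(a,[proj(S[n],[y[0]+.03*np.cos(c),y[1]+.03*np.sin(c),h]).round(1).tolist()[0] for n,h in(("scene",.046),("scene",.086),("top",.086))])
pickle.dump((S,x,y,z,z4),open("fit.pkl","wb"))
E
```

```text
probe constr [ 0.6625 -0.1834  0.2482] 41.41015625 [np.float32(705.0), np.float32(350.0)]
probe free [ 0.6628 -0.184   0.0289 -0.4864 -0.1157] 35.20703125
scene 88
top 113
ring both [0.6423 0.1982 0.0348]
ring [0.6428 0.1975]
ring [0.6413 0.1978]
tab [0.6573 0.1785 0.1332] -58.050662947928906
-70 [[410.9, 233.4], [413.1, 220.4], [264.3, 190.0]]
-60 [[413.2, 234.0], [415.6, 221.0], [263.3, 187.7]]
-50 [[415.7, 234.4], [418.1, 221.4], [261.9, 185.7]]
-40 [[418.2, 234.4], [420.6, 221.4], [260.2, 183.9]]
-30 [[420.5, 234.2], [423.1, 221.2], [258.2, 182.4]]
-20 [[422.8, 233.6], [425.4, 220.6], [255.9, 181.3]]
-10 [[424.8, 232.7], [427.4, 219.7], [253.5, 180.7]]
```

```bash
python3 - <<'E'
from station import manip
from h import *
S,x,y,z,z4=pickle.load(open("fit.pkl","rb"))
t=tri([(S["scene"],(420.2,220.4)),(S["top"],(257.9,183.9))]);print("tab",t.round(4),np.degrees(np.arctan2(t[1]-y[1],t[0]-y[0])),np.hypot(t[1]-y[1],t[0]-y[0]))
# label extent in scene: fit yaw by white-ish mask columns
roi=(400,218,36,40);hsv=cv2.cvtColor(S["scene"]["img"],cv2.COLOR_RGB2HSV)
m=crop((hsv[...,1]<110),roi)
LAB=np.array([[.03*np.cos(a),.03*np.sin(a),h] for a in np.linspace(-.517,.517,9) for h in(.015,.065)])
pm=render(S["scene"],[P+[y[0],y[1],.006] for P in POT],roi)>.9
m*=pm
for a in range(-60,-15,5):
    r=render(S["scene"],[LAB@Rz(np.radians(a)).T+[y[0],y[1],.006]],roi);print(a,((r-m)[:,:]**2)[pm].sum())
Tc=cur(manip);print(Tc.round(4).tolist())
E
```

```text
tab [0.6669 0.1819 0.0862] -36.10422622639064 0.02679013087829396
-60 202.0586
-55 165.79688
-50 130.51172
-45 104.37891
-40 107.57422
-35 114.484375
-30 138.38672
-25 169.26562
-20 196.97266
[[-0.9474, 0.32, -0.0, 0.2], [0.32, 0.9474, 0.0, 0.5921], [0.0, 0.0, -1.0, 0.2008], [0.0, 0.0, 0.0, 1.0]]
```

Emit:
servo_tool --commands '[-0.0685,-0.0289,0,0,0,0,1,-0.0685,-0.0289,0,0,0,0,1,-0.0685,-0.0289,0,0,0,0,1,-0.0685,-0.0289,0,0,0,0,1,-0.0685,-0.0289,0,0,0,0,1,-0.0685,-0.0289,0,0,0,0,1,-0.0685,-0.0289,0,0,0,0,1,-0.0685,-0.0289,0,0,0,0,1,-0.0685,-0.0289,0,0,0,0,1,-0.0685,-0.0289,0,0,0,0,1,-0.0685,-0.0289,0,0,0,0,1,-0.0685,-0.0289,0,0,0,0,1]'

```text
t: 2.1
tcp_pos: [0.5351, 0.2949, 0.2009]
tool_rot: [0.162, 0.987, 0.0, 0.0]
force: [1.4, -0.4, -0.1]
finger_gap: 1.001
gripper_force: 0.0
```

Emit:
servo_tool --commands '[-0.0685,-0.0289,0,0,0,0,1,-0.0685,-0.0289,0,0,0,0,1,-0.0685,-0.0289,0,0,0,0,1,-0.0685,-0.0289,0,0,0,0,1,0,0,0.0043,0,0,0.0181,1,0,0,0.0043,0,0,0.0181,1,0,0,0.0043,0,0,0.0181,1,0,0,0.0043,0,0,0.0181,1,0,0,0.0043,0,0,0.0181,1,0,0,0.0043,0,0,0.0181,1,0,0,0.0043,0,0,0.0181,1,0,0,0.0043,0,0,0.0181,1]'

```text
t: 3.1
tcp_pos: [0.6452, 0.1976, 0.1834]
tool_rot: [0.582, 0.814, -0.0, -0.0]
force: [0.5, -1.0, 0.3]
finger_gap: 1.003
gripper_force: 0.0
```

Emit:
servo_tool --commands '[0,0,0.0043,0,0,0.0181,1,0,0,0.0043,0,0,0.0181,1,0,0,0.0043,0,0,0.0181,1,0,0,0.0043,0,0,0.0181,1,0,0,0.0043,0,0,0.0181,1,0,0,0.0043,0,0,0.0181,1,0,0,0.0043,0,0,0.0181,1,0,0,0.0043,0,0,0.0181,1,0,0,0.0043,0,0,0.0181,1,0,0,0.0043,0,0,0.0181,1]'

```text
t: 3.93
tcp_pos: [0.6452, 0.1977, 0.162]
tool_rot: [0.928, 0.372, -0.0, -0.0]
force: [1.3, -1.0, -0.6]
finger_gap: 0.998
gripper_force: 0.0
```

Emit:
servo_tool --commands '[0,0,0.0043,0,0,0.0181,1,0,0,0.0043,0,0,0.0181,1,0,0,0.0043,0,0,0.0181,1,0,0,0.0043,0,0,0.0181,1,0,0,0.0043,0,0,0.0181,1,0,0,0.0043,0,0,0.0181,1,0,0,0.0043,0,0,0.0181,1,0,0,0.0043,0,0,0.0181,1,0,0,0.0043,0,0,0.0181,1,0,0,0.0043,0,0,0.0181,1,0,0,0,0,0,0,1]'

```text
t: 4.85
tcp_pos: [0.6448, 0.1976, 0.1401]
tool_rot: [0.983, -0.184, -0.001, 0.0]
force: [0.2, -0.4, 0.2]
finger_gap: 1.003
gripper_force: 0.0
```

```bash
python3 - <<'E'
from station import manip
from h import *
s=manip.sense();print(s["t"],s["q"].round(3),s["tcp_pos"].round(4));Tc=cur(manip)
A=np.degrees(np.arctan2(Tc[1,0],Tc[0,0]));print(A)
S,x,y,z,z4=pickle.load(open("fit.pkl","rb"))
print(rows(Tc,T([y[0],y[1],.05],-21),6))
E
```

```text
4.85 [0.132 0.661 1.354 0.    1.128 2.073] [0.6448 0.1976 0.1401]
-21.223354173059672
[0.0001, -0.0001, 0.03, 0.0, 0.0, -0.0001]
```

Emit:
servo_tool --commands '[0,0,0.03,0,0,0,1,0,0,0.03,0,0,0,1,0,0,0.03,0,0,0,1,0,0,0.03,0,0,0,1,0,0,0.03,0,0,0,1,0,0,0.03,0,0,0,1,0,0,0,0,0,0,1]'

```text
t: 5.43
tcp_pos: [0.6427, 0.1973, 0.0474]
tool_rot: [0.983, -0.182, -0.003, 0.001]
force: [-0.6, -0.3, -0.1]
finger_gap: 0.999
gripper_force: 0.0
```

Emit:
servo_tool --commands '[0,0,0,0,0,0,-1,0,0,0,0,0,0,-1,0,0,0,0,0,0,-1,0,0,0,0,0,0,-1,0,0,0,0,0,0,-1,0,0,0,0,0,0,-1]' --force 40

```text
t: 5.93
tcp_pos: [0.6504, 0.2005, 0.0557]
tool_rot: [0.983, -0.184, 0.006, -0.004]
force: [2.2, 4.0, 9.3]
finger_gap: 0.145
gripper_force: 4.5
```

```bash
python3 - <<'E'
from station import manip
s=manip.sense();print(s["t"],s["tcp_pos"].round(4),s["finger_gap"],s["gripper_force"],s["force"].round(1))
E
```

```text
5.9333 [0.6504 0.2005 0.0557] 0.1449652919643783 4.488492874414507 [2.2 4.  9.3]
```

```bash
python3 - <<'E'
from station import manip
from h import *
S={n:manip.snapshot(n) for n in("scene","top")};s=manip.sense();print(s["t"],s["tcp_pos"],s["finger_gap"],s["gripper_force"],s["force"])
pickle.dump(S,open("s1.pkl","wb"))
c=lambda n,x,y:cv2.resize(S[n]["img"][y:y+120,x:x+80,::-1],(400,600),interpolation=cv2.INTER_CUBIC)
cv2.imwrite("pics/s1.png",np.hstack([c("scene",375,150),c("top",215,135)]))
E
```

```text
6.0333 [0.65017347 0.20018196 0.05549605] 0.003998509660770538 4.7406976003686285 [2.10892861 5.20508401 9.85066611]
```

View pics/s1.png

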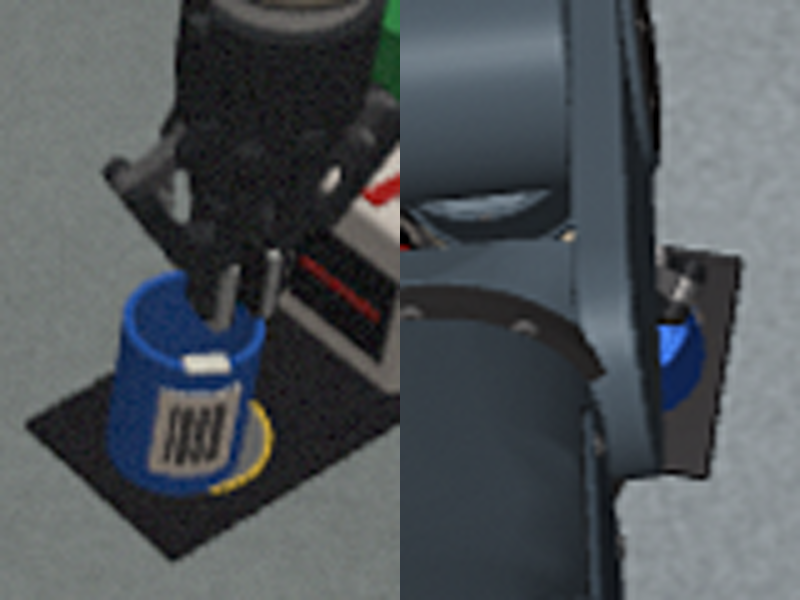

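The picture shows the fingers nearly shut at the pot's right rim (crop 240,300), and the pot has been pushed off to the lower left. The grasp missed. I'll find out where the pot is relative to the tool before moving.

```bash
python3 - <<'E'
from station import manip
from h import *
S=pickle.load(open("s1.pkl","rb"))
now={n:manip.snapshot(n) for n in("scene","top")}
s=now["scene"];print(manip.sense()["finger_gap"],manip.sense()["force"],manip.sense()["tcp_pos"])
_,x,y,z,z4=pickle.load(open("fit.pkl","rb"))
roi=(380,190,70,75)
m=sil(manip,s,"pot",(410,230));print(m.sum(),[d["box"] for d in manip.look_for(s,"pot")][:2])
ms=[(s,roi,crop(m,roi))]
p,f,a=fit(ms,lambda p:[P+[p[0],p[1],.006] for P in POT],y,[.01,.01]);print("pot",p.round(4),f,a)
Tc=cur(manip)
im=cv2.resize(s["img"][150:270,365:485,::-1],(600,600),interpolation=cv2.INTER_CUBIC)
def pl(P,c):
    h=((proj(s,P)-[364.5,149.5])*5).astype(np.int32);cv2.polylines(im,[cv2.convexHull(h)],True,c,1)
pl(POT[0]+[p[0],p[1],.006],(255,0,255))
for d in(0,-.02,-.04): pl((np.array([[.011,.0,d],[-.011,0,d],[-.011,.003,d],[.011,.003,d]])@Tc[:3,:3].T+Tc[:3,3]),(0,255,0))
cv2.imwrite("pics/s2.png",im)
E
```

```text
0.002620576655270226 [1.61030784 4.33282285 8.67568423] [0.65020753 0.20023242 0.05552006]
1104 [[393.5, 204.7, 28.0, 46.8]]
pot [0.6405 0.1805] 73.46875 [np.float32(1104.0)]
```

View pics/s2.png

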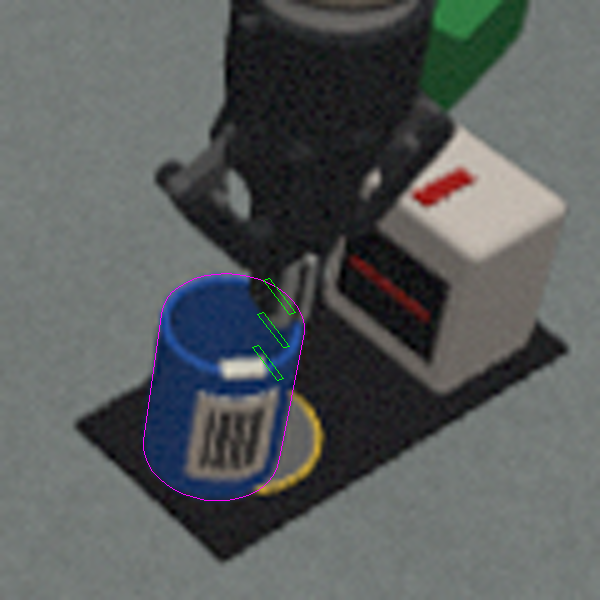

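```bash
python3 - <<'E'
from station import manip
from h import *
S=pickle.load(open("s0.pkl","rb"))["scene"]
for z in(.2,.213,.226,.24):
  for sg in(-1,1):
    for o in(.042,.057): print(z,sg*o,proj(S,[.2+.32*sg*o,.592+.947*sg*o,z]).round(1).tolist())
cv2.imwrite("pics/g0.png",cv2.resize(S["img"][0:30,350:430,::-1],(800,300),interpolation=cv2.INTER_CUBIC))
E
```

```text
0.2 -0.042 [[376.4, 32.3]]
0.2 -0.057 [[371.5, 33.4]]
0.2 0.042 [[403.1, 26.1]]
0.2 0.057 [[407.8, 25.0]]
0.213 -0.042 [[376.7, 27.6]]
0.213 -0.057 [[371.8, 28.7]]
0.213 0.042 [[403.6, 21.4]]
0.213 0.057 [[408.4, 20.3]]
0.226 -0.042 [[377.1, 22.9]]
0.226 -0.057 [[372.1, 24.0]]
0.226 0.042 [[404.2, 16.7]]
0.226 0.057 [[408.9, 15.7]]
0.24 -0.042 [[377.4, 17.7]]
0.24 -0.057 [[372.5, 18.8]]
0.24 0.042 [[404.7, 11.6]]
0.24 0.057 [[409.5, 10.5]]
```

View pics/g0.png

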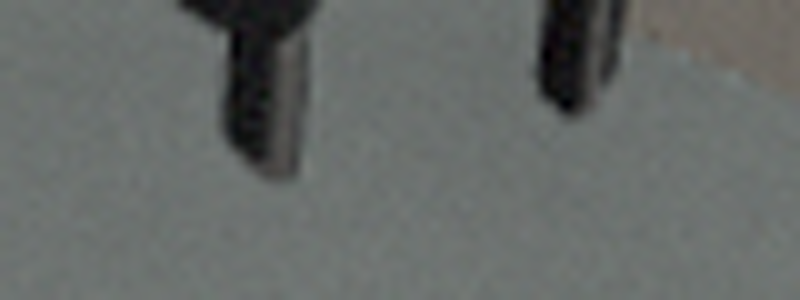

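```bash
python3 - <<'E'
from station import manip
from h import *
print(manip.pinch_z)
S=pickle.load(open("s0.pkl","rb"))
s=S["top"]
for z in(.2,.213,.24):
  print(z,[proj(s,[.2+.32*o,.592+.947*o,z]).round(1).tolist()[0] for o in(-.057,-.042,.042)])
c=cv2.resize(s["img"][420:480,0:80,::-1],(800,600),interpolation=cv2.INTER_CUBIC);cv2.imwrite("pics/g1.png",c)
E
```

```text
0.0187
0.2 [[37.6, 436.3], [29.7, 433.3], [-14.3, 416.5]]
0.213 [[33.9, 437.7], [25.9, 434.6], [-18.6, 417.6]]
0.24 [[25.9, 440.7], [17.7, 437.5], [-28.0, 420.1]]
```

View pics/g1.png

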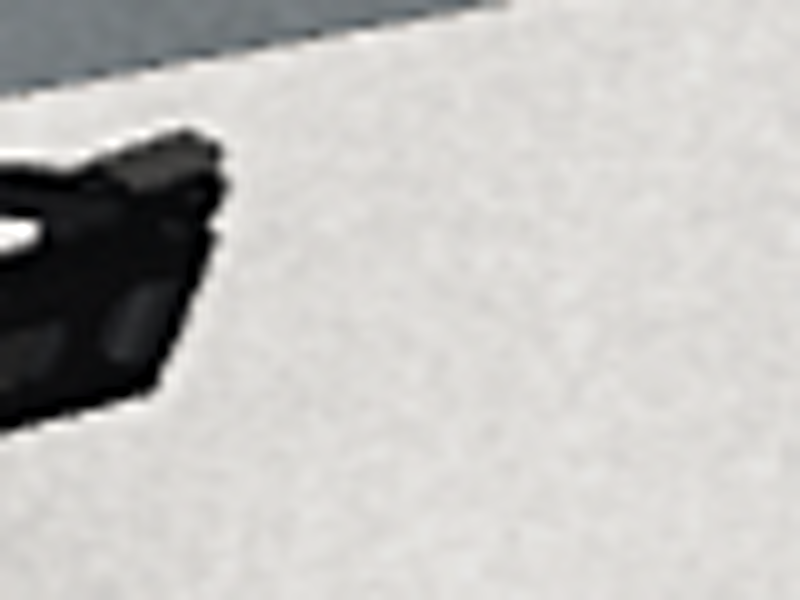

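The fingertips appear about 26 mm higher than the reported TCP in both views: scene (377,18) and (407,11), top (22,438). So the pads passed over the rim. I'll raise the arm, re-measure the pot, and grasp deeper.

Emit:
servo_tool --commands '[0,0,-0.03,0,0,0,-1,0,0,-0.03,0,0,0,-1,0,0,-0.03,0,0,0,-1,0,0,-0.03,0,0,0,-1,0,0,-0.03,0,0,0,1,0,0,-0.03,0,0,0,1,0,0,0,0,0,0,1,0,0,0,0,0,0,1]'

```text
t: 6.9
tcp_pos: [0.6463, 0.1979, 0.1425]
tool_rot: [0.983, -0.183, 0.002, -0.001]
force: [0.5, 0.1, -0.3]
finger_gap: 0.564
gripper_force: 0.0
```

```bash
python3 - <<'E'
from station import manip
from h import *
now={n:manip.snapshot(n) for n in("scene","top")}
s=now["scene"];q=manip.sense();print(q["t"],q["finger_gap"],q["force"],q["tcp_pos"])
roi=(380,190,70,75)
m=sil(manip,s,"pot",(410,230))
p,f,a=fit([(s,roi,crop(m,roi))],lambda p:[P+[p[0],p[1],.006] for P in POT],np.array([.64,.18]),[.01,.01]);print("pot",p.round(4),f,a)
hsv=cv2.cvtColor(s["img"],cv2.COLOR_RGB2HSV);m=(crop((hsv[...,1]<110)&(hsv[...,2]>100),roi)).astype(np.uint8)
pm=render(s,[P+[p[0],p[1],.006] for P in POT],roi)>.9
m=m*pm
k,l,st,ce=cv2.connectedComponentsWithStats(m.astype(np.uint8));print([(int(st[i,4]),(ce[i]+roi[:2]).round(1).tolist()) for i in range(1,k) if st[i,4]>3])
for a in range(-60,-10,10):
    c=np.radians(a);print(a,[proj(s,[p[0]+.028*np.cos(c),p[1]+.028*np.sin(c),h]).round(1).tolist()[0] for h in(.046,.086)])
im=cv2.resize(s["img"][150:270,365:525,::-1],(800,600),interpolation=cv2.INTER_CUBIC);cv2.imwrite("pics/s3.png",im)
print(rows(cur(manip),T([p[0],p[1],.14],-21),4))
E
```

```text
7.0 0.7403765640191512 [ 0.39056604  0.10139377 -0.00882409] [0.64464795 0.19761992 0.14025568]
pot [0.64   0.1817] 69.50390625 [np.float32(1082.0)]
[(44, [413.2, 223.1]), (125, [410.8, 235.3])]
-60 [[406.6, 235.9], [408.8, 222.9]]
-50 [[408.9, 236.2], [411.1, 223.2]]
-40 [[411.2, 236.2], [413.5, 223.3]]
-30 [[413.4, 236.0], [415.8, 223.0]]
-20 [[415.5, 235.4], [417.9, 222.5]]
[0.0008, 0.0082, -0.0001, 0.0, 0.0001, -0.0001]
```

Emit:
servo_tool --commands '[0.0008,0.0082,0,0,0,0,1,0.0008,0.0082,0,0,0,0,1,0.0008,0.0082,0,0,0,0,1,0.0008,0.0082,0,0,0,0,1,0,0,0,0,0,0,1,0,0,0.03,0,0,0,1,0,0,0.03,0,0,0,1,0,0,0.03,0,0,0,1,0,0,0.03,0,0,0,1,0,0,0.03,0,0,0,1]'

```text
t: 7.88
tcp_pos: [0.6409, 0.1817, 0.065]
tool_rot: [0.983, -0.183, 0.0, -0.0]
force: [-1.2, 0.0, 0.2]
finger_gap: 1.0
gripper_force: 0.0
```

Emit:
servo_tool --commands '[0,0,0.03,0,0,0,1,0,0,0.03,0,0,0,1,0,0,0.03,0,0,0,1,0,0,0.02,0,0,0,1,0,0,0,0,0,0,1,0,0,0,0,0,0,1]'

```text
t: 8.38
tcp_pos: [0.6405, 0.1817, 0.0102]
tool_rot: [0.983, -0.183, -0.0, 0.0]
force: [0.8, -0.6, 0.3]
finger_gap: 1.004
gripper_force: 0.0
```

Emit:
servo_tool --commands '[0,0,0,0,0,0,-1,0,0,0,0,0,0,-1,0,0,0,0,0,0,-1,0,0,0,0,0,0,-1]' --force 40

```text
t: 8.72
tcp_pos: [0.6419, 0.1819, 0.012]
tool_rot: [0.983, -0.183, 0.001, -0.0]
force: [0.0, -0.4, 2.2]
finger_gap: 0.678
gripper_force: 43.9
```

Emit:
servo_tool --commands '[0,0,-0.008,0,0,0,-1,0,0,-0.008,0,0,0,-1,0,0,0,0,0,-0.01,-1,0,0,0,0,0,-0.017,-1,0,0,0,0,0,-0.017,-1,0,0,0,0,0,-0.017,-1,0,0,0,0,0,-0.017,-1,0,0,0,0,0,-0.017,-1,0,0,0,0,0,-0.017,-1,0,0,0,0,0,-0.017,-1,0,0,0,0,0,-0.017,-1,0,0,0,0,0,-0.017,-1]'

```text
t: 9.72
tcp_pos: [0.6406, 0.1818, 0.0188]
tool_rot: [0.946, 0.324, -0.0, -0.0]
force: [0.0, 0.2, -1.4]
finger_gap: 0.679
gripper_force: 43.5
```

Emit:
servo_tool --commands '[0,0,0,0,0,-0.017,-1,0,0,0,0,0,-0.017,-1,0,0,0,0,0,-0.017,-1,0,0,0,0,0,-0.017,-1,0,0,0,0,0,-0.017,-1,0,0,0,0,0,-0.017,-1,0,0,0,0,0,-0.017,-1,0,0,0,0,0,-0.017,-1,0,0,0,0,0,-0.017,-1,0,0,0,0,0,-0.017,-1,0,0,0,0,0,-0.007,-1,0,0,0,0,0,0,-1]'

```text
t: 10.72
tcp_pos: [0.6406, 0.1818, 0.0187]
tool_rot: [0.634, 0.773, -0.0, -0.0]
force: [-0.1, -0.1, -0.5]
finger_gap: 0.682
gripper_force: 43.4
```

Emit:
servo_tool --commands '[0.0079,0.0024,0,0,0,0,-1,0.0079,0.0024,0,0,0,0,-1,0.0079,0.0024,0,0,0,0,-1,0.0079,0.0024,0,0,0,0,-1,0,0,0,0,0,0,-1,0,0,0,0,0,0,-1]'

```text
t: 11.22
tcp_pos: [0.6423, 0.1988, 0.0186]
tool_rot: [0.634, 0.773, -0.0, 0.0]
force: [0.6, -0.1, -1.6]
finger_gap: 0.68
gripper_force: 43.4
```

```bash
cat > m.py <<'E'
from station import manip
from h import *
now={n:manip.snapshot(n) for n in("scene","top")}
q=manip.sense();print(q["t"],q["finger_gap"],q["force"].round(1),q["tcp_pos"].round(4));Tc=cur(manip);print("A",np.degrees(np.arctan2(Tc[1,0],Tc[0,0])),"q",q["q"].round(2))
h0=.006+(.008 if q["tcp_pos"][2]<.05 and q["finger_gap"]<.8 else 0)
s=now["scene"];roi=(380,185,70,75);d=manip.silhouettes(s,"pot");print([(i["box"],round(i["conf"],2)) for i in d][:2])
m=sil(manip,s,"pot",(415,225))
p,f,a=fit([(s,roi,crop(m,roi))],lambda p:[P+[p[0],p[1],h0] for P in POT],np.array([.642,.198]),[.01,.01]);print("pot scene",p.round(4),f,a)
for n in now: cv2.imwrite(f"pics/{n}_{int(q['t']*10)}.png",now[n]["img"][:,:,::-1])
roi=rt={"scene":(395,185,45,70),"top":(232,170,42,50)}
for n in now:
    hsv=cv2.cvtColor(now[n]["img"],cv2.COLOR_RGB2HSV);w=crop((hsv[...,1]<80)&(hsv[...,2]>110),rt[n]).astype(np.uint8)
    k,l,st,ce=cv2.connectedComponentsWithStats(w);print(n,[(int(st[i,4]),(ce[i]+rt[n][:2]).round(1).tolist()) for i in range(1,k) if st[i,4]>3])
for a in range(70,96,5):
    c=np.radians(a);print(a,[proj(now[n],[p[0]+.027*np.cos(c),p[1]+.027*np.sin(c),h0+.083]).round(1).tolist()[0] for n in now])
pickle.dump(now,open("now.pkl","wb"))
E
python3 m.py
```

```text
11.3167 0.6777530725920538 [ 0.5 -1.6 -0.8] [0.6423 0.1983 0.0186]
A 101.29250049584068 q [ 0.13  0.81  1.43 -0.    0.9  -0.06]
[([399.1, 199.4, 30.3, 45.4], 0.84)]
pot scene [0.642  0.1974] 134.6796875 [np.float32(1032.0)]
scene [(27, [403.2, 189.2]), (7, [409.4, 198.9]), (93, [396.7, 213.6]), (4, [427.0, 237.5]), (83, [434.0, 251.2]), (14, [396.4, 252.9])]
top [(76, [270.9, 177.5]), (25, [237.0, 183.4]), (103, [258.3, 202.9]), (8, [269.0, 204.5])]
70 [[428.5, 203.3], [237.5, 190.3]]
75 [[427.9, 202.6], [237.1, 191.4]]
80 [[427.2, 201.9], [236.8, 192.5]]
85 [[426.4, 201.3], [236.6, 193.6]]
90 [[425.6, 200.7], [236.5, 194.7]]
95 [[424.7, 200.2], [236.6, 195.9]]
```

Emit:
servo_tool --commands '[0,0,0.005,0,0,0,-1,0,0,0.005,0,0,0,-1,0,0,0.0055,0,0,0,-1,0,0,0,0,0,0,-1,0,0,0,0,0,0,-1,0,0,0,0,0,0,1,0,0,0,0,0,0,1,0,0,0,0,0,0,1,0,0,0,0,0,0,1,0,0,0,0,0,0,1]'

```text
t: 12.25
tcp_pos: [0.6423, 0.1982, 0.0106]
tool_rot: [0.634, 0.773, -0.0, -0.0]
force: [-0.3, 0.4, -0.3]
finger_gap: 1.001
gripper_force: 0.0
```

Emit:
servo_tool --commands '[0,0,-0.02,0,0,0,1,0,0,-0.04,0,0,0,1,0,0,-0.05,0,0,0,1,0,0,-0.05,0,0,0,1,0,0,-0.06,0,0,0,1,0,0,-0.06,0,0,0,1,0,0,-0.06,0,0,0,1,0,0,-0.04,0,0,0,1]'

```text
t: 12.92
tcp_pos: [0.6436, 0.1985, 0.2052]
tool_rot: [0.634, 0.773, 0.002, 0.002]
force: [0.9, -0.3, -0.4]
finger_gap: 0.999
gripper_force: 0.0
```

```bash
python3 - <<'E'
from h import *
from station import manip
_,x,y,z,z4=pickle.load(open("fit.pkl","rb"))
Tc=cur(manip);print(Tc[:3,3])
th=z4[2];d=np.array([-.5*np.cos(th),-.5*np.sin(th),.75**.5]);tip=np.array([z4[0],z4[1],.03])
off=.028
# closed fingertip 'zt' along probe; TCP is off beyond it, towards the tip
for zt in(.122,.19): 
    Tg=T(tip+d*(zt-off),np.degrees(th),30);print(zt,Tg[:3,3].round(4))
Tp=T(tip+d*(.19-off)+[-0.02,0.05,.08],np.degrees(th),30)
print(np.degrees(th),Tp[:3,3], rows(Tc,Tp,16), run(Tc,[(rows(Tc,Tp,16),8)])[:3,3])
E
```

```text
[0.6436105  0.19849202 0.20522635]
0.122 [ 0.617  -0.195   0.1114]
0.19 [ 0.584  -0.2033  0.1703]
14.219429146142305 [ 0.56402591 -0.15330498  0.25029612] [-0.0455, 0.0151, -0.0162, -0.0039, 0.0041, 0.0148] [0.67434754 0.00988848 0.25387551]
```

Emit:
servo_tool --commands '[-0.0455,0.0151,-0.0162,-0.0039,0.0041,0.0148,1,-0.0455,0.0151,-0.0162,-0.0039,0.0041,0.0148,1,-0.0455,0.0151,-0.0162,-0.0039,0.0041,0.0148,1,-0.0455,0.0151,-0.0162,-0.0039,0.0041,0.0148,1,-0.0455,0.0151,-0.0162,-0.0039,0.0041,0.0148,1,-0.0455,0.0151,-0.0162,-0.0039,0.0041,0.0148,1,-0.0455,0.0151,-0.0162,-0.0039,0.0041,0.0148,1,-0.0455,0.0151,-0.0162,-0.0039,0.0041,0.0148,1]'

```text
t: 13.58
tcp_pos: [0.6738, 0.0081, 0.2509]
tool_rot: [0.865, 0.481, 0.139, -0.016]
force: [0.8, -0.8, 0.1]
finger_gap: 1.002
gripper_force: 0.0
```

Emit:
servo_tool --commands '[-0.0455,0.0151,-0.0162,-0.0039,0.0041,0.0148,1,-0.0455,0.0151,-0.0162,-0.0039,0.0041,0.0148,1,-0.0455,0.0151,-0.0162,-0.0039,0.0041,0.0148,1,-0.0455,0.0151,-0.0162,-0.0039,0.0041,0.0148,1,-0.0455,0.0151,-0.0162,-0.0039,0.0041,0.0148,1,-0.0455,0.0151,-0.0162,-0.0039,0.0041,0.0148,1,-0.0455,0.0151,-0.0162,-0.0039,0.0041,0.0148,1,-0.0455,0.0151,-0.0162,-0.0039,0.0041,0.0148,1,0,0,0,0,0,0,1]'

```text
t: 14.33
tcp_pos: [0.5579, -0.1538, 0.2458]
tool_rot: [0.96, 0.114, 0.252, -0.032]
force: [0.6, 0.2, 0.4]
finger_gap: 0.999
gripper_force: 0.0
```

```bash
cat > m2.py <<'E'
from station import manip
from h import *
now={n:manip.snapshot(n) for n in("scene","top")}
q=manip.sense();print(q["t"],q["tcp_pos"].round(4),q["q"].round(2))
rs={"scene":(385,185,65,75),"top":(225,170,60,60)}
M=[(now[n],rs[n],crop(sil(manip,now[n],"pot",c),rs[n])) for n,c in(("scene",(417,225)),("top",(253,198)))]
p,f,a=fit(M,lambda p:[P+[p[0],p[1],.006] for P in POT],np.array([.642,.198]),[.01,.01]);print("pot both",p.round(4),f,a)
for m in M: print("pot",m[1][0],fit([m],lambda p:[P+[p[0],p[1],.006] for P in POT],p,[.01,.01])[0].round(4))
uv=[]
for n,c in(("scene",(426,203)),("top",(238,195))):
    hsv=cv2.cvtColor(now[n]["img"],cv2.COLOR_RGB2HSV);w=((hsv[...,1]<90)&(hsv[...,2]>120)).astype(np.uint8)
    x,y=c;w=w[y-9:y+10,x-9:x+10];k,l,st,ce=cv2.connectedComponentsWithStats(w);L=[(int(st[i,4]),(ce[i]+[x-9,y-9]).round(1).tolist()) for i in range(1,k) if st[i,4]>3];print(n,L)
    uv.append((now[n],max(L)[1]))
t=tri(uv);print("tab",t.round(4),np.degrees(np.arctan2(t[1]-p[1],t[0]-p[0])),np.hypot(t[1]-p[1],t[0]-p[0]))
pickle.dump(now,open("now.pkl","wb"))
c=lambda n,x,y:cv2.resize(now[n]["img"][y:y+90,x:x+60,::-1],(400,600),interpolation=cv2.INTER_CUBIC)
cv2.imwrite("pics/c2.png",np.hstack([c("scene",392,170),c("top",220,155)]))
E
python3 m2.py
```

```text
14.4333 [ 0.5618 -0.1539  0.2476] [-0.69  0.28  1.85  0.6   0.78  0.25]
pot both [0.6434 0.198 ] 53.26953125 [np.float32(1160.0), np.float32(897.0)]
pot 385 [0.6432 0.1978]
pot 225 [0.6435 0.1984]
scene [(78, [423.3, 201.4]), (13, [427.8, 194.6]), (7, [428.0, 198.0])]
top [(47, [237.7, 194.1])]
tab [0.6418 0.2206 0.0981] 93.94071063238948 0.022668742641340348
```

View pics/c2.png

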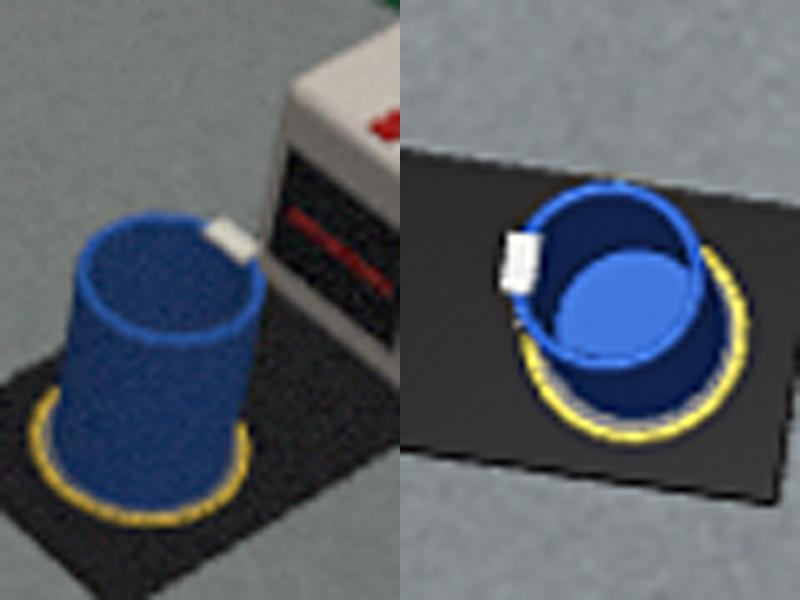

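The picture shows the pot standing upright and centred in the ring, with the tab facing the window: scene (426.7,206), top (238,194.3). Next I'll get the label yaw from the tab and plan the probe grasp.

```bash
python3 - <<'E'
from station import manip
from h import *
now=pickle.load(open("now.pkl","rb"));p=np.array([.6434,.198])
_,x,y,z,z4=pickle.load(open("fit.pkl","rb"))
s=now["top"]
# precise tab quad in top/scene
TAB=lambda a,r0,r1,h0,h1:box(r0,r1,-.009,.009,h0,h1)@Rz(a).T+[p[0],p[1],.006]
for n,roi,th in(("top",(230,184,18,22),(90,140)),("scene",(419,199,14,14),(60,140))):
    hsv=cv2.cvtColor(now[n]["img"],cv2.COLOR_RGB2HSV);m=crop((hsv[...,1]<th[0])&(hsv[...,2]>th[1]),roi)
    k,l,st,ce=cv2.connectedComponentsWithStats(m.astype(np.uint8))
    i=1+np.argmax(st[1:,4]);print(n,st[i].tolist(),(ce[i]+roi[:2]).round(2))
    m=(l==i).astype(np.float32)
    r=min(((fit([(now[n],roi,m)],lambda q:[TAB(q[0],q[1],q[1]+.006,.078,.078+q[2])],np.array([a,.026,.008]),[.1,.003,.003])) for a in(1.3,1.5,1.7)),key=lambda r:r[1]);print(np.degrees(r[0][0]),r[0][1:],r[1:])
print(tri([(now["scene"],(426.7,206.)),(now["top"],(238.,194.3))]))
for a in(75,80,85,90,95): c=np.radians(a);print(a,[proj(now[n],[p[0]+.029*np.cos(c),p[1]+.029*np.sin(c),.086]).round(1).tolist()[0] for n in now])
print("reader",np.degrees(x[2]))
Tc=cur(manip);th=z4[2];d=np.array([-.5*np.cos(th),-.5*np.sin(th),.75**.5]);tip=np.array([z4[0],z4[1],.03]);off=.028
print(rows(Tc,T(tip+d*(.20-off),np.degrees(th),30),6))
# fingertip check: predicted tip pixels, open (13 mm back), tool-axis offset vs world-z offset
for nm,o in(("tool",Tc[:3,2]*-(off+.013)),("world",np.array([0,0,off])-Tc[:3,2]*.013)):
    for n in now: print(nm,n,[proj(now[n],Tc[:3,3]+o+Tc[:3,1]*w).round(1).tolist()[0] for w in(-.05,.05)])
E
```

```text
top [5, 6, 6, 9, 44] [237.61 193.91]
85.21062790722789 [0.02244747 0.01210524] (np.float64(5.86328125), [np.float32(44.0)])
scene [4, 4, 8, 6, 29] [426.59 205.41]
84.83109634040733 [0.02423623 0.00332839] (np.float64(1.85546875), [np.float32(29.0)])
[0.64646621 0.22393858 0.08452862]
75 [[428.6, 206.2], [236.7, 191.7]]
80 [[427.8, 205.5], [236.4, 192.9]]
85 [[427.0, 204.8], [236.2, 194.1]]
90 [[426.1, 204.2], [236.1, 195.3]]
95 [[425.2, 203.6], [236.1, 196.5]]
reader 82.36660127318075
[-0.0106, 0.0177, 0.0205, 0.0001, 0.0002, -0.0001]
tool scene [[261.4, 182.5], [222.2, 218.7]]
tool top [[416.4, 237.0], [473.9, 223.8]]
world scene [[267.8, 183.8], [228.7, 220.5]]
world top [[414.7, 228.7], [472.3, 215.6]]
```

Emit:
servo_tool --commands '[-0.0106,0.0177,0.0205,0,0,0,1,-0.0106,0.0177,0.0205,0,0,0,1,-0.0106,0.0177,0.0205,0,0,0,1,-0.0106,0.0177,0.0205,0,0,0,1,-0.0106,0.0177,0.0205,0,0,0,1,-0.0106,0.0177,0.0205,0,0,0,1,0,0,0,0,0,0,1,0,0,0,0,0,0,1]'

```text
t: 15.2
tcp_pos: [0.5788, -0.2037, 0.1776]
tool_rot: [0.96, 0.118, 0.253, -0.032]
force: [0.3, 0.0, -0.1]
finger_gap: 0.999
gripper_force: 0.0
```

Emit:
servo_tool --commands '[0,0,0.0296,0,0,0,1,0,0,0.0296,0,0,0,1,0,0,0.0296,0,0,0,1,0,0,0.0296,0,0,0,1,0,0,0.0296,0,0,0,1,0,0,0,0,0,0,1]'

```text
t: 15.7
tcp_pos: [0.614, -0.1935, 0.1125]
tool_rot: [0.96, 0.118, 0.253, -0.033]
force: [-0.2, 0.8, -0.3]
finger_gap: 0.998
gripper_force: 0.0
```

```bash
python3 - <<'E'
from station import manip
from h import *
now={n:manip.snapshot(n) for n in("scene","top")};q=manip.sense();Tc=cur(manip)
print(q["t"],q["tcp_pos"].round(4),q["force"].round(1))
_,x,y,z,z4=pickle.load(open("fit.pkl","rb"))
th=z4[2];d=np.array([-.5*np.cos(th),-.5*np.sin(th),.75**.5]);tip=np.array([z4[0],z4[1],.03]);off=.028
Tg=T(tip+d*(.126-off),np.degrees(th),30);print("err",rows(Tc,Tg,1))
ims=[]
for n,(a,b) in(("scene",(215,215)),("top",(400,160))):
    im=cv2.resize(now[n]["img"][b:b+135,a:a+90,::-1],(400,600),interpolation=cv2.INTER_CUBIC);k=400/90
    def mk(P,c): u=((proj(now[n],P)[0]-[a-.5,b-.5])*k).astype(int);cv2.circle(im,tuple(int(i) for i in u),4,c,1)
    for w in(-.0425,.0425):
        mk(Tc[:3,3]-Tc[:3,2]*(off+.013)+Tc[:3,1]*w,(0,255,0)); mk(Tc[:3,3]+[0,0,off]-Tc[:3,2]*.013+Tc[:3,1]*w,(0,0,255))
    ims.append(im)
cv2.imwrite("pics/p1.png",np.hstack(ims))
E
```

```text
15.8 [ 0.6137 -0.1944  0.1141] [-0.3  0.2  0.4]
err [0.0026, 0.0027, -0.0004, 0.0001, 0.0011, -0.0005]
```

View pics/p1.png

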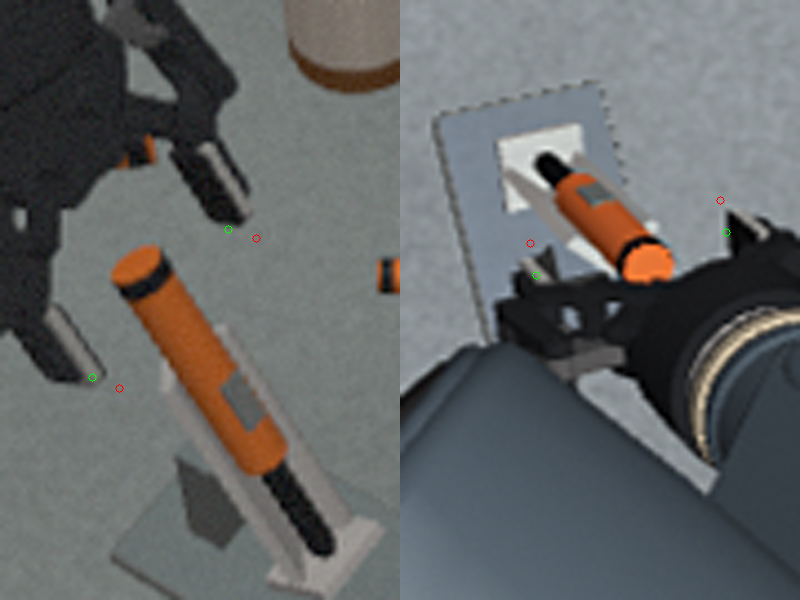

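The picture shows the fingertips at scene (92,378) and (235,222), straddling the probe's top. They match the tool-axis offset (green marks). I'll trim by 1.3 mm and grip.

Emit:
servo_tool --commands '[0.0026,0.0027,0,0,0.001,0,1,0,0,0,0,0,0,-1,0,0,0,0,0,0,-1,0,0,0,0,0,0,-1,0,0,0,0,0,0,-1,0,0,0,0,0,0,-1,0,0,0,0,0,0,-1,0,0,0,0,0,0,-1,0,0,0,0,0,0,-1]' --force 40

```text
t: 16.55
tcp_pos: [0.6144, -0.1959, 0.1143]
tool_rot: [0.959, 0.117, 0.256, -0.032]
force: [-2.6, 0.8, 4.9]
finger_gap: 0.233
gripper_force: 39.0
```

```bash
python3 - <<'E'
from station import manip
from h import *
q=manip.sense();Tc=cur(manip)
print(q["t"],q["tcp_pos"].round(4),q["force"].round(1),q["finger_gap"],q["gripper_force"],Tc[:3,:3].round(3).tolist())
np.save("grasp.npy",Tc)
E
```

```text
16.55 [ 0.6144 -0.1959  0.1143] [-2.6  0.8  4.9] 0.23305198223465376 38.956409096717834 [[0.841, 0.241, 0.484], [0.208, -0.97, 0.122], [0.499, -0.002, -0.866]]
```

Emit:
servo_tool --commands '[0.004,0,-0.006,0,0,0,-1,0.016,0,-0.002,0,0,0,-1,0.02,0,0,0,0,0,-1,0.02,0,0,0,0,0,-1,0.02,0,-0.02,0,0,0,-1,0.02,0,-0.035,0,0,0,-1,0.02,0,-0.035,0,0,0,-1,0.02,0,-0.035,0,0,0,-1,0.02,0,-0.035,0,0,0,-1,0.01,0,-0.02,0,0,0,-1,0,0,0,0,0,0,-1]'

```text
t: 17.47
tcp_pos: [0.6421, -0.1912, 0.241]
tool_rot: [0.958, 0.118, 0.258, -0.03]
force: [0.6, -0.9, -1.0]
finger_gap: 0.231
gripper_force: 39.2
```

```bash
python3 - <<'E'
from station import manip
from h import *
now={n:manip.snapshot(n) for n in("scene","top")};q=manip.sense();Tc=cur(manip)
print(q["t"],q["tcp_pos"].round(4),q["finger_gap"],q["q"].round(2))
tip=(Tc@[0,0,.098,1])[:3];print("tip exp",tip.round(4))
# visible lower probe: fit tip in tool frame with orange body lower part z .055-.118
for n in now:
    print(n,"tip px",proj(now[n],tip).round(1),"body bottom px",proj(now[n],(Tc@[0,0,.043,1])[:3]).round(1))
    u=proj(now[n],tip)[0].astype(int);hsv=cv2.cvtColor(now[n]["img"],cv2.COLOR_RGB2HSV)
    a,b=u-[40,40];w=hsv[b:b+80,a:a+80];dark=(w[...,2]<60).astype(np.uint8);k,l,st,ce=cv2.connectedComponentsWithStats(dark)
    print([(st[i].tolist(),(ce[i]+[a,b]).round(1).tolist()) for i in range(1,k) if st[i,4]>15],(a,b))
Tp=T([.6434,.198,.228],40)
for N in(16,18):
    r=rows(Tc,Tp,N);print(N,r,np.linalg.norm(r[:3])*500,np.linalg.norm(r[3:])*360)
print([ (run(Tc,[(r,k)])@[0,0,.098,1])[:3].round(3).tolist() for k in(4,9,14,18)])
E
```

```text
17.5667 [ 0.6403 -0.1899  0.2375] 0.23182821726554018 [-0.65  0.41  1.67  0.57  0.8   0.32]
tip exp [ 0.6877 -0.178   0.1525]
scene tip px [[296.  307.2]] body bottom px [[280.4 282.5]]
[([25, 17, 19, 25, 179], [289.8, 295.9])] (np.int64(255), np.int64(267))
top tip px [[440.3 168.9]] body bottom px [[449.2 175.8]]
[([39, 38, 8, 8, 42], [442.3, 169.0]), ([43, 51, 37, 29, 671], [463.5, 196.5])] (np.int64(400), np.int64(128))
16 [0.0212, -0.0438, 0.0064, 0.0012, -0.0051, -0.0044] 24.539967400141343 2.463042021566015
18 [0.0189, -0.0389, 0.0057, 0.001, -0.0045, -0.0039] 21.81117832672045 2.173756196080876
[[0.693, -0.093, 0.154], [0.688, 0.013, 0.15], [0.67, 0.117, 0.14], [0.645, 0.198, 0.129]]
```

Emit:
servo_tool --commands '[0.0212,-0.0438,0.0064,0.0012,-0.0051,-0.0044,-1,0.0212,-0.0438,0.0064,0.0012,-0.0051,-0.0044,-1,0.0212,-0.0438,0.0064,0.0012,-0.0051,-0.0044,-1,0.0212,-0.0438,0.0064,0.0012,-0.0051,-0.0044,-1,0.0212,-0.0438,0.0064,0.0012,-0.0051,-0.0044,-1,0.0212,-0.0438,0.0064,0.0012,-0.0051,-0.0044,-1,0.0212,-0.0438,0.0064,0.0012,-0.0051,-0.0044,-1,0.0212,-0.0438,0.0064,0.0012,-0.0051,-0.0044,-1]'

```text
t: 18.23
tcp_pos: [0.6635, 0.0055, 0.2429]
tool_rot: [0.964, 0.233, 0.128, -0.018]
force: [0.3, 0.1, -1.4]
finger_gap: 0.234
gripper_force: 39.2
```

Emit:
servo_tool --commands '[0.0212,-0.0438,0.0064,0.0012,-0.0051,-0.0044,-1,0.0212,-0.0438,0.0064,0.0012,-0.0051,-0.0044,-1,0.0212,-0.0438,0.0064,0.0012,-0.0051,-0.0044,-1,0.0212,-0.0438,0.0064,0.0012,-0.0051,-0.0044,-1,0.0212,-0.0438,0.0064,0.0012,-0.0051,-0.0044,-1,0.0212,-0.0438,0.0064,0.0012,-0.0051,-0.0044,-1,0.0212,-0.0438,0.0064,0.0012,-0.0051,-0.0044,-1,0.0212,-0.0438,0.0064,0.0012,-0.0051,-0.0044,-1,0,0,0,0,0,0,-1,0,0,0,0,0,0,-1]'

```text
t: 19.07
tcp_pos: [0.6424, 0.1997, 0.2261]
tool_rot: [0.939, 0.343, -0.002, -0.002]
force: [-0.4, -0.4, -1.3]
finger_gap: 0.228
gripper_force: 39.2
```

```bash
cat > m3.py <<'E'
from station import manip
from h import *
now={n:manip.snapshot(n) for n in("scene","top")};q=manip.sense();Tc=cur(manip)
print(q["t"],q["tcp_pos"].round(4),q["force"].round(1),q["finger_gap"],q["q"].round(2))
Tp=T([.6434,.198,.228],40);print("err",rows(Tc,Tp,1))
s=now["scene"];tip=(Tc@[0,0,.098,1])[:3];print("tip",tip.round(4),proj(s,tip),proj(s,(Tc@[0,0,.043,1])[:3]))
roi=(395,140,50,75);hsv=cv2.cvtColor(s["img"],cv2.COLOR_RGB2HSV)
m=crop((hsv[...,2]<60)&(hsv[...,1]<130),roi).astype(np.uint8);k,l,st,ce=cv2.connectedComponentsWithStats(m)
print("dark",[(st[i].tolist(),(ce[i]+roi[:2]).round(1).tolist()) for i in range(1,k) if st[i,4]>15])
m=crop((hsv[...,0]<16)&(hsv[...,1]>150)&(hsv[...,2]>60),roi);ys,xs=np.nonzero(m);
for yy in sorted(set(ys))[::5]: print("orange row",yy+roi[1],xs[ys==yy].min()+roi[0],xs[ys==yy].max()+roi[0], "axis pred",)
print("axis px",[proj(s,(Tc@[0,0,h,1])[:3])[0].round(1).tolist() for h in(-.01,.01,.03,.05,.07,.098)])
d=manip.silhouettes(s,"pot");print([i["box"] for i in d][:1])
E
python3 m3.py
```

```text
19.1667 [0.6431 0.1976 0.2274] [ 0.8 -0.3 -1.1] 0.23494025120267206 [0.13 0.57 1.27 0.   1.3  1.  ]
err [0.001, -0.0002, -0.0013, -0.0006, 0.0001, -0.0002]
tip [0.6428 0.1979 0.1294] [[419.82512041 195.6836005 ]] [[423.49460844 175.40329479]]
dark [([32, 0, 10, 11, 84], [431.3, 144.5]), ([24, 39, 8, 18, 84], [422.3, 187.1]), ([39, 52, 11, 15, 80], [439.5, 199.1]), ([37, 61, 13, 14, 82], [437.8, 208.7])]
orange row 150 424 424 axis pred
orange row 155 423 433 axis pred
orange row 160 422 432 axis pred
orange row 165 421 431 axis pred
orange row 170 421 430 axis pred
orange row 175 420 429 axis pred
orange row 202 436 437 axis pred
orange row 207 441 442 axis pred
axis px [[427.3, 154.2], [425.8, 162.4], [424.4, 170.4], [423.0, 178.1], [421.7, 185.6], [419.8, 195.7]]
[[401.2, 202.7, 28.7, 45.5]]
```

Emit:
servo_tool --commands '[0,0,0.02,0,0,0,-1,0,0,0.03,0,0,0,-1,0,0,0.03,0,0,0,-1,0,0,0.03,0,0,0,-1,0,0,0.03,0,0,0,-1,0,0,0.02,0,0,0,-1,0,0,0.004,0,0,0,-1,0,0,0,0,0,0,-1,0,0,0,0,0,0,-1]'

```text
t: 19.97
tcp_pos: [0.6443, 0.1981, 0.1476]
tool_rot: [0.94, 0.341, 0.001, -0.002]
force: [-0.8, -1.0, -0.5]
finger_gap: 0.231
gripper_force: 39.2
```

Emit:
servo_tool --commands '[0,0,0,0,0,0,-1,0,0,0,0,0,0,-1,0,0,0,0,0,0,-1,0,0,0,0,0,0,-1,0,0,0,0,0,0,-1,0,0,0,0,0,0,-1,0,0,0,0,0,0,-1,0,0,0,0,0,0,-1,0,0,0,0,0,0,-1,0,0,0,0,0,0,-1,0,0,0,0,0,0,-1,0,0,0,0,0,0,-1]'

```text
t: 20.97
tcp_pos: [0.6437, 0.1984, 0.1471]
tool_rot: [0.94, 0.341, 0.0, -0.002]
force: [-0.0, -0.2, -0.7]
finger_gap: 0.238
gripper_force: 39.2
```

Emit:
servo_tool --commands '[0,0,-0.01,0,0,0,-1,0,0,-0.03,0,0,0,-1,0,0,-0.03,0,0,0,-1,0,0,-0.03,0,0,0,-1,0,0,-0.03,0,0,0,-1,0,0,-0.03,0,0,0,-1,0,0,-0.02,0,0,0,-1,0,0,0,0,0,0,-1]'

```text
t: 21.63
tcp_pos: [0.6455, 0.1984, 0.2404]
tool_rot: [0.94, 0.341, 0.003, -0.001]
force: [-0.3, 0.3, -0.4]
finger_gap: 0.232
gripper_force: 39.3
```

```bash
python3 m3.py | head -5; python3 - <<'E'
from station import manip
from h import *
Tc=cur(manip);G=np.load("grasp.npy")
# commanded grasp pose (before closing) target; stage: out along x 40 mm and 100 mm up
_,x,y,z,z4=pickle.load(open("fit.pkl","rb"))
th=z4[2];d=np.array([-.5*np.cos(th),-.5*np.sin(th),.75**.5]);tip=np.array([z4[0],z4[1],.03])
Tg=T(tip+d*.098,np.degrees(th),30);print("Tg",Tg[:3,3],"G",G[:3,3])
St=G.copy();St[:3,:3]=Tg[:3,:3];St[:3,3]+=St[:3,0]*.04+np.array([0,0,.1])
r=rows(Tc,St,18);print(r,np.linalg.norm(r[3:])*360);print([ (run(Tc,[(r,k)])@[0,0,.098,1])[:3].round(3).tolist() for k in(4,9,14,18)])
E
```

```text
21.7333 [0.6437 0.1981 0.2373] [-0.1  0.3 -1.3] 0.2291883751708935 [0.13 0.56 1.26 0.   1.32 1.  ]
err [-0.0006, -0.0002, 0.0186, -0.0004, -0.0003, -0.0002]
tip [0.6437 0.1984 0.1393] [[420.9875846  192.22595447]] [[424.65258245 171.6163039 ]]
dark [([34, 0, 9, 5, 41], [432.6, 142.0]), ([26, 35, 8, 18, 87], [424.5, 182.7]), ([37, 52, 13, 23, 162], [438.4, 203.5])]
orange row 145 425 425 axis pred
Tg [ 0.6150455  -0.19544462  0.11487049] G [ 0.61443839 -0.19594636  0.11431671]
[-0.0195, 0.0384, -0.004, -0.0011, 0.0046, 0.0039] 2.206891025855151
[[0.67, 0.118, 0.146], [0.691, 0.015, 0.152], [0.698, -0.091, 0.154], [0.695, -0.175, 0.15]]
```

Emit:
servo_tool --commands '[-0.0195,0.0384,-0.004,-0.0011,0.0046,0.0039,-1,-0.0195,0.0384,-0.004,-0.0011,0.0046,0.0039,-1,-0.0195,0.0384,-0.004,-0.0011,0.0046,0.0039,-1,-0.0195,0.0384,-0.004,-0.0011,0.0046,0.0039,-1,-0.0195,0.0384,-0.004,-0.0011,0.0046,0.0039,-1,-0.0195,0.0384,-0.004,-0.0011,0.0046,0.0039,-1,-0.0195,0.0384,-0.004,-0.0011,0.0046,0.0039,-1,-0.0195,0.0384,-0.004,-0.0011,0.0046,0.0039,-1,-0.0195,0.0384,-0.004,-0.0011,0.0046,0.0039,-1]'

```text
t: 22.53
tcp_pos: [0.6662, 0.0048, 0.2459]
tool_rot: [0.964, 0.232, 0.132, -0.017]
force: [0.6, -0.4, -0.7]
finger_gap: 0.235
gripper_force: 39.3
```

Emit:
servo_tool --commands '[-0.0195,0.0384,-0.004,-0.0011,0.0046,0.0039,-1,-0.0195,0.0384,-0.004,-0.0011,0.0046,0.0039,-1,-0.0195,0.0384,-0.004,-0.0011,0.0046,0.0039,-1,-0.0195,0.0384,-0.004,-0.0011,0.0046,0.0039,-1,-0.0195,0.0384,-0.004,-0.0011,0.0046,0.0039,-1,-0.0195,0.0384,-0.004,-0.0011,0.0046,0.0039,-1,-0.0195,0.0384,-0.004,-0.0011,0.0046,0.0039,-1,-0.0195,0.0384,-0.004,-0.0011,0.0046,0.0039,-1,-0.0195,0.0384,-0.004,-0.0011,0.0046,0.0039,-1,0,0,0,0,0,0,-1,0,0,0,0,0,0,-1,0,0,0,0,0,0,-1]'

```text
t: 23.53
tcp_pos: [0.6472, -0.1866, 0.2341]
tool_rot: [0.958, 0.117, 0.26, -0.032]
force: [0.1, -0.1, -0.2]
finger_gap: 0.235
gripper_force: 39.3
```

```bash
cat > m4.py <<'E'
from station import manip
from h import *
q=manip.sense();Tc=cur(manip);G=np.load("grasp.npy")
print(q["t"],q["tcp_pos"].round(4),q["force"].round(1),q["finger_gap"])
_,x,y,z,z4=pickle.load(open("fit.pkl","rb"))
th=z4[2];d=np.array([-.5*np.cos(th),-.5*np.sin(th),.75**.5]);tip=np.array([z4[0],z4[1],.03])
Tg=T(tip+d*.098,np.degrees(th),30);Tg[:3,:3]=G[:3,:3]
for dx,dz in((.04,-.1),(.04,-.004),(.002,-.003),(0.001,-.001)):
    W=Tg.copy();W[:3,3]+=W[:3,0]*dx+W[:3,2]*dz;print(dx,dz,rows(Tc,W,1))
E
python3 m4.py
```

```text
23.5333 [ 0.6472 -0.1866  0.2341] [ 0.1 -0.1 -0.2] 0.23460055165068344
0.04 -0.1 [-0.0966, 0.0021, -0.0273, 0.0002, -0.001, 0.0001]
0.04 -0.004 [-0.0978, 0.0019, 0.1647, 0.0002, -0.001, 0.0001]
0.002 -0.003 [-0.1738, 0.0019, 0.1662, 0.0002, -0.001, 0.0001]
0.001 -0.001 [-0.1759, 0.0018, 0.1702, 0.0002, -0.001, 0.0001]
```

Emit:
servo_tool --commands '[-0.0122,0.0003,0.0206,0,-0.001,0,-1,-0.0122,0.0003,0.0206,0,0,0,-1,-0.0122,0.0003,0.0206,0,0,0,-1,-0.0122,0.0003,0.0206,0,0,0,-1,-0.0122,0.0003,0.0206,0,0,0,-1,-0.0122,0.0002,0.0206,0,0,0,-1,-0.0122,0.0002,0.0206,0,0,0,-1,-0.0122,0.0002,0.0206,0,0,0,-1,0,0,0,0,0,0,-1,0,0,0,0,0,0,-1,0,0,0,0,0,0,-1]'

```text
t: 24.45
tcp_pos: [0.6473, -0.1879, 0.1391]
tool_rot: [0.959, 0.118, 0.257, -0.031]
force: [0.4, -0.5, -1.3]
finger_gap: 0.234
gripper_force: 39.3
```

```bash
python3 m4.py
```

```text
24.45 [ 0.6473 -0.1879  0.1391] [ 0.4 -0.5 -1.3] 0.2341262993619521
0.04 -0.1 [-0.0014, -0.0004, -0.1911, 0.0003, -0.0003, 0.0003]
0.04 -0.004 [-0.0017, -0.0008, 0.0009, 0.0003, -0.0003, 0.0003]
0.002 -0.003 [-0.0777, -0.001, 0.0028, 0.0003, -0.0003, 0.0003]
0.001 -0.001 [-0.0797, -0.001, 0.0068, 0.0003, -0.0003, 0.0003]
```

Emit:
servo_tool --commands '[-0.015,0,0,0,0,0,-1,-0.015,0,0,0,0,0,-1,-0.015,0,0,0,0,0,-1,-0.015,-0.001,0,0,0,0,-1,-0.01,0,0,0,0,0,-1,-0.008,0,0.002,0,0,0,-1,0,0,0.002,0,0,0,-1,0,0,0,0,0,0,-1,0,0,0,0,0,0,-1]'

```text
t: 25.2
tcp_pos: [0.6157, -0.196, 0.1183]
tool_rot: [0.959, 0.118, 0.258, -0.031]
force: [0.3, 0.2, -0.6]
finger_gap: 0.234
gripper_force: 39.3
```

```bash
cat m4.py > m5.py; cat >> m5.py <<'E'
now={n:manip.snapshot(n) for n in("scene","top")}
rp={"scene":(225,255,75,95),"top":(420,180,55,60)}
for n in now:
    hsv=cv2.cvtColor(now[n]["img"],cv2.COLOR_RGB2HSV);m=((hsv[...,0]<16)&(hsv[...,1]>150)&(hsv[...,2]>60))
    old=pickle.load(open("s0.pkl","rb"))[n];h2=cv2.cvtColor(old["img"],cv2.COLOR_RGB2HSV);m2=((h2[...,0]<16)&(h2[...,1]>150)&(h2[...,2]>60))
    a,b=crop(m,rp[n])>0,crop(m2,rp[n])>0
    # lower end of body
    f=lambda M:(np.argwhere(M).mean(0).round(1).tolist(),np.argwhere(M).max(0).tolist(),np.argwhere(M).min(0).tolist(),int(M.sum()))
    print(n,f(a),f(b),int((a^b).sum()))
E
python3 m5.py
```

```text
25.2 [ 0.6157 -0.196   0.1183] [ 0.3  0.2 -0.6] 0.2335178572223967
0.04 -0.1 [0.0762, -0.0007, -0.1943, 0.0005, -0.0004, 0.0003]
0.04 -0.004 [0.0757, -0.0013, -0.0023, 0.0005, -0.0004, 0.0003]
0.002 -0.003 [-0.0003, -0.0014, -0.0005, 0.0005, -0.0004, 0.0003]
0.001 -0.001 [-0.0023, -0.0014, 0.0035, 0.0005, -0.0004, 0.0003]
scene ([40.8, 35.6], [65, 54], [14, 17], 494) ([40.9, 34.2], [66, 53], [16, 15], 539) 163
top ([28.9, 27.8], [41, 42], [18, 15], 204) ([32.4, 27.8], [45, 40], [19, 15], 278) 184
```

Emit:
servo_tool --commands '[-0.001,0,0.0015,0,0,0,-1,-0.001,0,0.0015,0,0,0,-1,-0.001,0,0.0015,0,0,0,-1,0,0,0,0,0,0,-1,0,0,0,0,0,0,-1]'

```text
t: 25.72
tcp_pos: [0.615, -0.1958, 0.1152]
tool_rot: [0.959, 0.117, 0.257, -0.031]
force: [0.1, -0.8, -0.6]
finger_gap: 0.233
gripper_force: 39.3
```

Emit:
servo_tool --commands '[-0.001,0,0.0015,0,0,0,-1,-0.001,0,0.0015,0,0,0,-1,0,0,0,0,0,0,-1,0,0,0,0,0,0,-1]'

```text
t: 26.05
tcp_pos: [0.615, -0.1962, 0.1146]
tool_rot: [0.958, 0.118, 0.258, -0.031]
force: [-4.4, -1.2, 6.1]
finger_gap: 0.23
gripper_force: 40.5
```

```bash
python3 m5.py
```

```text
26.05 [ 0.615  -0.1962  0.1146] [-4.4 -1.2  6.1] 0.23027828157670666
0.04 -0.1 [0.0813, -0.0006, -0.2001, 0.0005, -0.0005, 0.0002]
0.04 -0.004 [0.0807, -0.0013, -0.0081, 0.0005, -0.0005, 0.0002]
0.002 -0.003 [0.0047, -0.0014, -0.0063, 0.0005, -0.0005, 0.0002]
0.001 -0.001 [0.0027, -0.0014, -0.0023, 0.0005, -0.0005, 0.0002]
scene ([41.7, 35.5], [66, 54], [15, 16], 490) ([40.9, 34.2], [66, 53], [16, 15], 539) 91
top ([29.7, 27.4], [41, 41], [19, 15], 207) ([32.4, 27.8], [45, 40], [19, 15], 278) 125
```

Emit:
servo_tool --commands '[0,0,0,0,0,0,1,0,0,0,0,0,0,1,0,0,0,0,0,0,1,0,0,0,0,0,0,1,0,0,0,0,0,0,1,0,0,0,0,0,0,1,0,0,0,0,0,0,1]'

```text
t: 26.73
tcp_pos: [0.6149, -0.1959, 0.1134]
tool_rot: [0.959, 0.118, 0.257, -0.031]
force: [-0.3, -0.3, -0.8]
finger_gap: 1.0
gripper_force: 0.0
```

```bash
python3 m5.py | tail -2
```

```text
scene ([41.0, 34.2], [66, 53], [16, 15], 547) ([40.9, 34.2], [66, 53], [16, 15], 539) 26
top ([31.9, 27.6], [43, 40], [19, 15], 271) ([32.4, 27.8], [45, 40], [19, 15], 278) 25
```

The probe is back at its original pixels to within 1 px, apart from a little finger occlusion. I'll withdraw along the probe axis and check everything once more.

Emit:
servo_tool --commands '[0,0,-0.02,0,0,0,1,0,0,-0.03,0,0,0,1,0,0,-0.04,0,0,0,1,0,0,-0.05,0,0,0,1,0,0,-0.05,0,0,0,1,0,0,-0.05,0,0,0,1,0,0,-0.03,0,0,0,1,0,0,0,0,0,0,1,0,0,0,0,0,0,1,0,0,0,0,0,0,1]'

```text
t: 27.67
tcp_pos: [0.549, -0.2118, 0.2299]
tool_rot: [0.959, 0.117, 0.257, -0.031]
force: [0.7, -0.9, -0.7]
finger_gap: 0.996
gripper_force: 0.0
```

```bash
python3 m5.py | tail -2; python3 m2.py; python3 - <<'E'
from h import *
a=pickle.load(open("s0.pkl","rb"));b=pickle.load(open("now.pkl","rb"))
d=np.abs(a["scene"]["img"].astype(int)-b["scene"]["img"]).max(2)>45
k,l,st,ce=cv2.connectedComponentsWithStats(d.astype(np.uint8));print([st[i].tolist() for i in range(1,k) if st[i,4]>10])
E
```

```text
scene ([40.9, 34.1], [66, 53], [16, 15], 545) ([40.9, 34.2], [66, 53], [16, 15], 539) 30
top ([32.5, 27.9], [45, 40], [19, 15], 285) ([32.4, 27.8], [45, 40], [19, 15], 278) 15
27.8667 [ 0.5491 -0.2115  0.2291] [-0.81  0.34  1.84  0.65  0.8   0.09]
pot both [0.6427 0.1984] 66.9609375 [np.float32(1170.0), np.float32(934.0)]
pot 385 [0.6427 0.1984]
pot 225 [0.6429 0.1984]
scene [(125, [424.1, 199.6])]
top [(47, [237.7, 194.1])]
tab [0.6415 0.2206 0.1027] 93.044936801877 0.022241776253261715
[[54, 0, 71, 24, 846], [150, 0, 38, 27, 481], [184, 0, 90, 83, 5485], [368, 0, 14, 17, 107], [404, 0, 6, 12, 57], [410, 0, 3, 8, 12], [49, 12, 117, 119, 6087], [172, 31, 8, 12, 37], [153, 87, 28, 10, 120], [124, 117, 45, 22, 280], [129, 141, 102, 98, 3614], [204, 146, 10, 15, 68], [422, 203, 9, 7, 34], [416, 218, 10, 5, 38], [409, 224, 19, 20, 238]]
```

```bash
python3 -c "
from station import manip
print(manip.sign_off())"
```

```text
the job is handed in; nothing more can be done
None
```

I handed the job in at about 28 s: the pot is upright within about 1 mm of the pad's centre with its label within about 3° of square to the window (by the cameras), the probe was dipped half way for over a second with no contact force, and it is back in its stand; my first try at gripping the pot missed and pushed it about 17 mm, which I then corrected.

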